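# Set and lock the thickness knob of a strap splitter

### The job

On the bench strap splitter, turn the black thickness knob until its pointer lines up with the index clip on the dial rim. Then swing the handle of the lock ring below the knob clockwise (seen from above) until the ring is firmly tight, by feel and without straining it, leaving the knob at its setting. Let go of everything and do not disturb the jar, brush and weight standing around.

Things in the scene. Friction and masses are not known exactly. Their poses are not given: they have to be found in the camera images.
- splitter: Grey bench strap splitter, bolted down. Origin on the table under the vertical axis of its thickness head; z up. Head: column 68 mm wide, a round aluminium dial 132 mm wide with its top at z 76 mm, above it the lock ring, then the knob, all on one axis. Base plate 150 mm in x, from y -250 to +50; cheeks, roller and blade, under 66 mm high, at y -67 to -233
- knob_top (a point): Centre of the top of the black thickness knob, on the head's axis, 138 mm above the table; its x axis runs along the grip bar (46 mm long, 14 mm thick, 104 to 138 mm above the table; hub 40 mm wide below), the pointer points to its -x. Even friction 0.08 N m, stays where left; stops at 1.6 rad either way from the splitter's -x
- pointer_tip (a point): Tip of the knob's flat black pointer (11 mm wide, 6 mm at the tip), 50 mm from the axis, 100 mm above the table, 4 mm thick. It turns with the knob
- mark (a point): Index clip: dark steel clip on the dial rim, fixed, its 8 mm wide blade pointing at the axis (blade 52 to 70 mm from the axis, top 81 mm above the table). This point lies 50 mm from the axis, just off the blade's inner end; the pointer tip must stand over it
- handle_top (a point): Centre of the top of the lock ring's upright steel handle: a round post 17 mm diameter, 83 to 129 mm above the table, 80 mm from the head's axis, on a 12 mm thick radial rod from the ring. x axis points outwards from the head's axis. Pinch it along the arc of its travel or push it; clockwise seen from above tightens. It stays where left
- washer (a joint): Squeeze of the spring washer under the lock ring, m: 0 loose, tight from 0.00015 (11 N along the arc at the handle, 2.5 mm of handle travel after bearing), overtightened above 0.0014 (19 N, 22 mm). Lost in the measuring noise: judge by the force at the handle; 12 to 16 N is right
- jar: Amber glass jar with black lid, 56 mm diameter, 65 mm high, standing beyond the splitter; origin under its centre
- brush: Brush 170 mm long lying on the robot's side of the splitter; x along it
- weight: Turned steel weight, 52 mm diameter, 54 mm high, 0.5 kg, standing on the head's +y side; origin under its centre
- ring: Steel lock ring, 54 mm diameter, 83 to 96 mm above the table, turning about the head's axis; origin on the axis at its underside, x towards the handle. Runs free (about 1 N at the handle) for 0.45 to 1.25 rad, unknown beforehand; then it bears on the washer: resistance jumps to 10 N at the handle and climbs 0.4 N per mm of handle travel

How it is judged:
By the outcome, as a careful person would: the job done as asked, in the order asked, and still so for the second after the job is handed in, with the robot touching nothing.
It also fails if it takes over 61 s, if anything falls off the work surface, if the arm or the gripper's body presses on something with over 40 N, if the wrist force passes 120 N, or if a joint passes its speed limit or range.

### The arm

A 7-joint arm with a two-finger parallel gripper is mounted at the origin on the work surface. World frame = base frame: x ahead of the robot, y to its left, z up, the work surface at z = 0. Lengths are in m, angles in rad, forces in N, time in s.
With the tool pointing down it reaches from about 0.4 to 0.85 m from the base axis. Payload 10.4 kg.
Tool frame: the origin (TCP) lies where the fingers leave the gripper's body, on its centre line; the fingertips stand 73 mm ahead of it and the grasp point (between the pads) lies 54 mm ahead of it; z points along the fingers, y is the direction in which the jaws open and shut (so a half turn about z gives the same grasp; the last joint's range is limited). The gripper opens to 85 mm and grips with 20 to 120 N. Pads are 22 mm wide; open, the fingers measure 114 mm over their backs; the gripper's body (76 mm by 85 mm) begins 54 mm behind the grasp point. The pads swing forward as they close: fully open they stand 13 mm farther back than shut.
Start: joints at [1.092, 0.332, -0.065, 1.46, 0.022, 1.35, -0.088], TCP at [0.275, -0.561, 0.304] pointing down, gripper open.
Joint ranges: [-2.6, 2.6], [-0.5, 2.12], [-1.47, 1.34], [0.16, 2.42], [-1.27, 4.41], [0.06, 2.06], [-2.6, 2.6]. Speed limits (rad/s): [2.22, 2.22, 2.79, 2.79, 3.14, 3.14, 3.14].

### API

Orientations are given as a unit quaternion [x, y, z, w].
In Python, from workcell import get_obs, camera, camera_model, hand_in gives the robot as it stands.
- The arm moves only by the shell command python3 -m crank 'ROWS' [FORCE]. ROWS is text: rows parted by semicolons, each of 7 numbers parted by spaces: the shift along the tool's x, y, z in units of 40 mm (1.0 is 40 mm), then the turn, a rotation vector about the tool's x, y, z in units of 8 degrees (1.0 is 8 degrees), then the finger opening in mm, from 0 to 85.4. In form: x y z ax ay az jaw; .... A call has exactly 10 rows; each row shifts and turns the pose as measured when the row begins, along the tool's axes as they then stand; what a row does not reach is not made up. A row lasts 1/10 s, in which the tool goes at most 50 mm and 8.59 degrees, less where a joint would pass 70% of its speed; a pose out of reach is approached as far as the arm can. A call is refused whole if a number of a shift passes 1 or a number of a turn 1, either way. A call with a gripper value outside its range is refused whole. The fingers move at their own pace and stop on an object; FORCE is the grip in N (left out, the last holds). Time passes only in rows, so rows that do not move let the fingers close, or fill a call up. It gives the time, the measured TCP pose, the force and the opening at its end, in the units of the state.
- get_obs(): the state, without advancing time (a new reading comes with each control period).
- camera(name): name is "side" or "top"; returns (picture, depth): 384x512x3 uint8, red, green, blue; 384x512 float32, m along the optical axis (not along the pixel's ray), 0 where there is no reading.
- camera_model(name): a dict with "fx", "fy", "cx", "cy" (pixels), "position" and "rotation" of the camera in the world. Camera axes: x right, y up, looking along -z (the intrinsics and any distortion apply to the point x, -y, -z); pixel columns grow to the right and rows downward; lengths in m; the calibration is good to about 2 mm. A picture is of the moment at which its call begins. camera_model takes no time and is no camera call.
- hand_in(): hands the job in, once; it reports no verdict.
The state is a dict: "clock": time; "joint_pos": joint angles; "joint_velocities": joint speeds; "tau": joint torques, N m; "position": TCP position; "ee_rot": TCP orientation; "ft_force": force on the tool from outside, world axes, zero at the start; "torque": the same for the moment, N m; "grip_width": opening from 0.0 (shut) to 1.0 (fully open).
Only numpy, scipy, OpenCV 4.12 (cv2) and the standard library are available. Lean on these libraries where they do the work, as an engineer would, in place of code of your own. Each camera call takes 0.05 s, during which the arm holds its last target.

## Working session

There is one attempt and no reset: what is moved stays moved. The work goes in short steps, Python scripts to look and compute and a shell command to move; the robot and the scene stay as the last step left them, time stands still between calls to the robot, and variables do not carry over. Pictures are saved under pics/ and viewed, and the job is handed in when it is done.

```bash
ls; mkdir -p pics
python3 - <<'E'
from workcell import *
import cv2,numpy as np
o=get_obs();print(o)
for n in("top","side"):
    p,d=camera(n);cv2.imwrite(f"pics/{n}0.png",p[:,:,::-1]);np.save(f"pics/{n}0.npy",d);print(camera_model(n))
E
```

```text
pics
{'clock': 0.0, 'joint_pos': array([ 1.09240198,  0.33288387, -0.06465379,  1.4609346 ,  0.02160871,
        1.34990361, -0.08849128]), 'joint_velocities': array([ 4.67648295e-04, -1.53489743e-05,  2.69780008e-04, -9.90147049e-04,
       -2.26874386e-04, -2.36958849e-04, -1.07518449e-03]), 'tau': array([-3.70442058e-04, -6.25450158e+01,  4.91477083e-02, -3.91615319e+01,
        1.62951113e-02,  9.73867136e-03,  1.53301257e-04]), 'position': array([ 0.27496476, -0.56096587,  0.30311146]), 'ee_rot': array([ 9.74144767e-01,  2.25923569e-01, -2.05448045e-04, -6.86992824e-04]), 'ft_force': array([-0.44564607,  0.36747918, -0.08430696]), 'torque': array([-0.00701348,  0.05394745,  0.00344011]), 'grip_width': 0.9996216422135321}
{'fx': 482.71730366090827, 'fy': 482.71730366090827, 'cx': 257.7352706507992, 'cy': 195.57090893787114, 'position': array([0.50017098, 0.02904889, 1.18007724]), 'rotation': array([-0.02077251,  0.01812219,  0.70690222, -0.7067739 ])}
{'fx': 470.45103542128663, 'fy': 470.45103542128663, 'cx': 247.40842319654436, 'cy': 191.21466244142994, 'position': array([ 0.3875587 , -0.57222216,  0.71426438]), 'rotation': array([ 0.37948976, -0.05872826, -0.1344715 ,  0.9134856 ])}
```

View pics/top0.png

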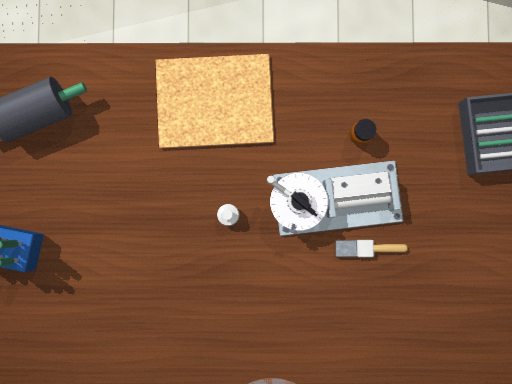

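View pics/side0.png

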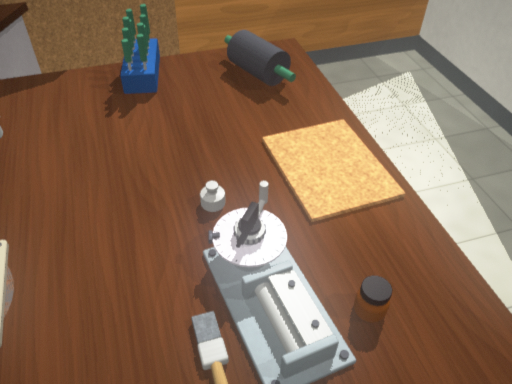

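```bash
cat > h.py <<'E'
import numpy as np,cv2
from scipy.spatial.transform import Rotation as R
from workcell import *
def grid(n,d):
    m=camera_model(n);v,u=np.mgrid[:384,:512]
    P=np.stack([(u-m['cx'])/m['fx']*d,-(v-m['cy'])/m['fy']*d,-d],-1)
    return P@R.from_quat(m['rotation']).as_matrix().T+m['position']
def proj(n,P):
    m=camera_model(n);q=(np.atleast_2d(P)-m['position'])@R.from_quat(m['rotation']).as_matrix()
    return np.stack([m['cx']+m['fx']*q[:,0]/-q[:,2],m['cy']-m['fy']*q[:,1]/-q[:,2]],-1)
def rect(n,p,z,c,half=.11,px=600):
    """ortho view of plane z; up=+x, left=+y"""
    w=np.array([[c[0]+half,c[1]+half,z],[c[0]+half,c[1]-half,z],[c[0]-half,c[1]-half,z],[c[0]-half,c[1]+half,z]])
    H=cv2.getPerspectiveTransform(proj(n,w).astype(np.float32),np.float32([[0,0],[px,0],[px,px],[0,px]]))
    return cv2.warpPerspective(p,H,(px,px),flags=cv2.INTER_CUBIC)
E
python3 - <<'E'
from h import *
d=np.load("pics/top0.npy");p=cv2.imread("pics/top0.png")
W=grid("top",d)
for nm,(u,v) in dict(knob=(300,201),handle=(271,180),jar=(365,128),weight=(228,213),dial=(285,215),br=(355,248),brh=(400,248)).items(): print(nm,W[v,u].round(4))
# dial fit
m=(abs(W[...,2]-.076)<.004)&(abs(W[...,0]-W[201,300,0])<.09)&(abs(W[...,1]-W[201,300,1])<.09)
pts=W[m];h=cv2.convexHull(pts[:,:2].astype(np.float32));print(cv2.minEnclosingCircle(h),len(pts))
for a,b,nm in((.1,.107,'ptr'),(.125,.132,'handle'),(.134,.145,'knob')):
    q=(W[...,2]>a)&(W[...,2]<b)&(abs(W[...,0]-W[201,300,0])<.11)&(abs(W[...,1]-W[201,300,1])<.11)
    print(nm,q.sum(),W[q].mean(0).round(4))
cv2.imwrite("pics/crop.png",cv2.resize(p[150:250,250:350],(600,600),interpolation=cv2.INTER_CUBIC))
ps=cv2.imread("pics/side0.png")
cv2.imwrite("pics/crops.png",cv2.resize(ps[165:285,195:315],(600,600),interpolation=cv2.INTER_CUBIC))
E
```

```text
knob [ 0.5458 -0.0583  0.1384]
handle [0.5918 0.0041 0.1323]
jar [ 0.7188 -0.2162  0.0669]
weight [0.5215 0.1027 0.0526]
dial [ 0.5165 -0.029   0.0782]
br [ 0.4385 -0.199   0.0205]
brh [ 0.4385 -0.3065  0.0203]
((0.5453100204467773, -0.05889156460762024), 0.06862182915210724) 1805
ptr 111 [ 0.5397 -0.0667  0.1038]
handle 44 [ 0.5868 -0.0032  0.1285]
knob 140 [ 0.5483 -0.0591  0.1389]
```

View pics/crop.png

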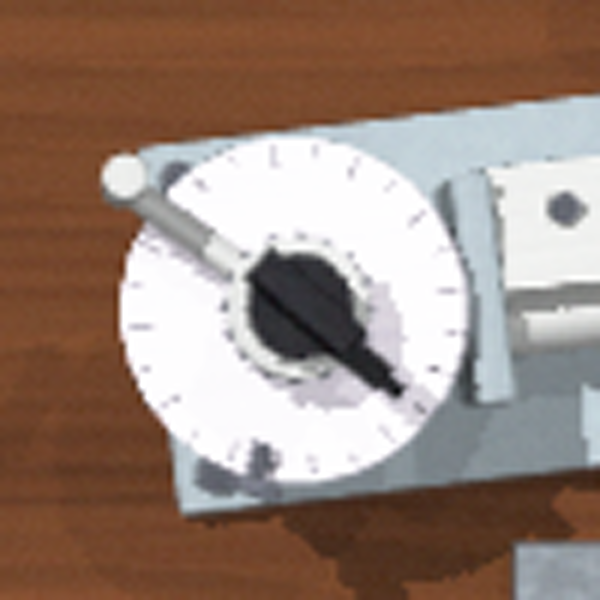

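View pics/crops.png

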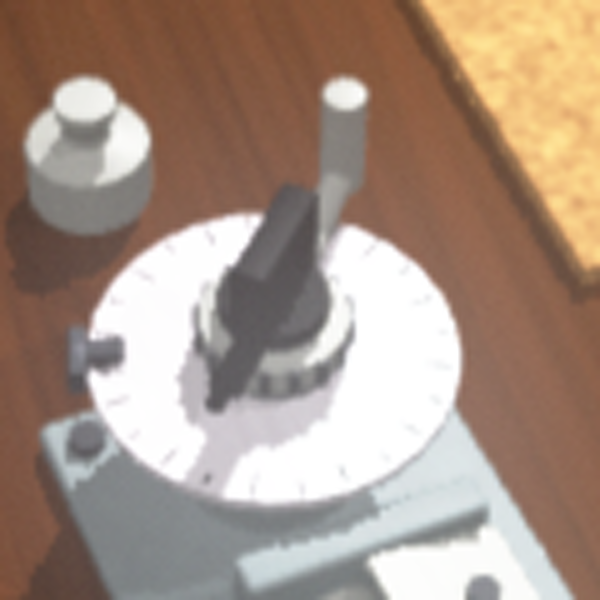

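Run:
```python
from h import *
c=(.5453,-.0589)
for n in("top","side"):
    p=cv2.imread(f"pics/{n}0.png")
    r=rect(n,p,.076,c,.1,600)
    hsv=cv2.cvtColor(r,cv2.COLOR_BGR2HSV);m=((hsv[...,2]>150)&(hsv[...,1]<35)).astype(np.uint8)*255
    m=cv2.morphologyEx(m,cv2.MORPH_OPEN,np.ones((15,15)))
    cs=max(cv2.findContours(m,0,2)[0],key=cv2.contourArea)
    h=cv2.convexHull(cs);e=cv2.fitEllipse(h);(x,y)=e[0];print(n,"centre",c[0]+.1-y/3000,c[1]+.1-x/3000,"ax",np.array(e[1])/3000)
    a=rect(n,p,.081,c,.09,400);b=rect(n,p,.102,c,.09,400)
    for im in(a,b):
        for k in range(0,400,1): pass
        cv2.drawMarker(im,(200,200),(0,0,255),0,20,1);cv2.circle(im,(200,200),int(.05/.18*400),(0,0,255),1)
    cv2.imwrite(f"pics/rect_{n}.png",np.hstack([a,b]))
```

```text
top centre 0.5610491658528646 -0.07128778686523438 ax [0.17634102 0.19578512]
side centre 0.551183290608724 -0.084206396484375 ax [0.14170663 0.17758472]
```

View pics/rect_top.png

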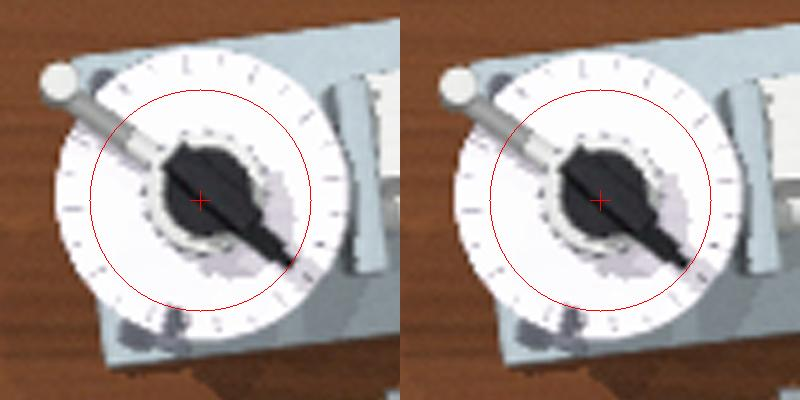

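View pics/rect_side.png

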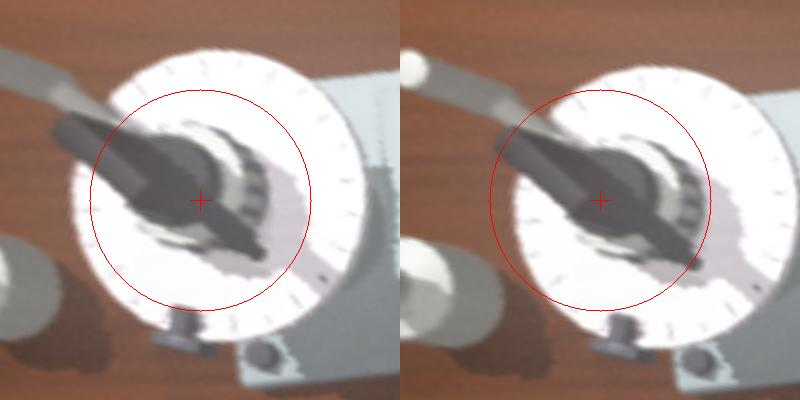

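```bash
cat >> h.py <<'E'
from scipy.optimize import least_squares
def dialfit(n,p,c,z=.076):
    c=np.array(c,float)
    for it in range(4):
        r=cv2.GaussianBlur(rect(n,p,z,c,.09,720).min(2),(0,0),2).astype(float)
        pts=[]
        for t in np.arange(0,2*np.pi,.03):
            rr=np.arange(.058,.075,.00025)
            y=c[1]+rr*np.sin(t);x=c[0]+rr*np.cos(t)
            col=(c[1]+.09-y)/.00025;row=(c[0]+.09-x)/.00025
            v=cv2.remap(r.astype(np.float32),col.astype(np.float32)[None],row.astype(np.float32)[None],1)[0]
            g=v[:-6]-v[6:];k=g.argmax()
            if g[k]>20: pts.append([x[k+3],y[k+3]])
        pts=np.array(pts)
        s=least_squares(lambda q:np.hypot(pts[:,0]-q[0],pts[:,1]-q[1])-.066,c,loss='soft_l1',f_scale=.0005)
        c=s.x
    return c,len(pts),np.median(abs(s.fun))
E
python3 - <<'E'
from h import *
C={}
for n in("top","side"):
    p=cv2.imread(f"pics/{n}0.png")
    c,k,e=dialfit(n,p,(.5483,-.0595));print(n,c.round(4),k,e);C[n]=c
    ims=[]
    for z in(.081,.102):
        im=rect(n,p,z,c,.09,400)
        cv2.drawMarker(im,(200,200),(0,0,255),0,14,1);cv2.circle(im,(200,200),111,(0,0,255),1)
        ims.append(im)
    cv2.imwrite(f"pics/rect_{n}.png",np.hstack(ims))
E
```

```text
top [ 0.5486 -0.06  ] 201 0.0004927777746429329
side [ 0.5487 -0.0632] 193 0.0002486793992273195
```

View pics/rect_top.png

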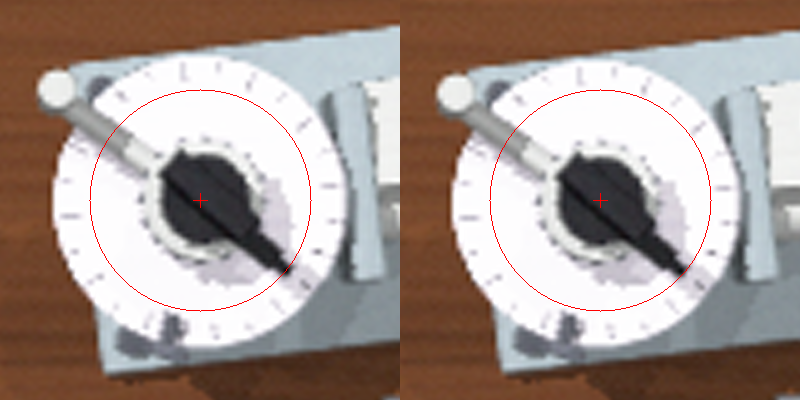

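View pics/rect_side.png

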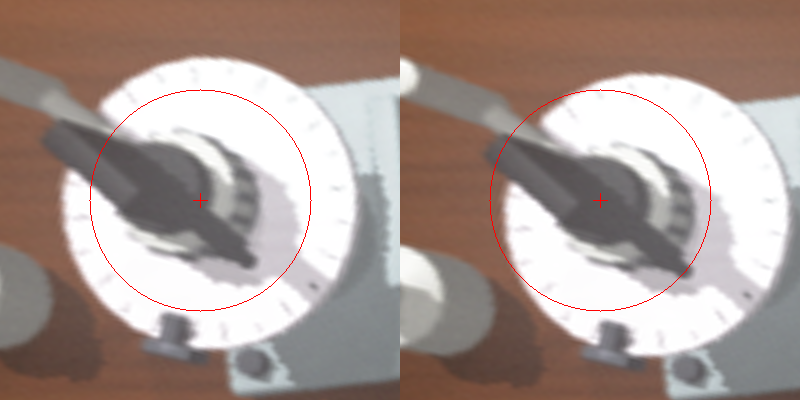

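```bash
cat >> h.py <<'E'
def st():
    o=get_obs();Q=R.from_quat(o['ee_rot']).as_matrix()
    print('t%.2f'%o['clock'],'p',o['position'].round(4),'xang %.2f'%np.degrees(np.arctan2(Q[1,0],Q[0,0])),'tilt',Q[:,2].round(3),'F',o['ft_force'].round(2),'T',o['torque'].round(3),'g %.3f'%o['grip_width'],'q7 %.2f'%o['joint_pos'][6])
    return o,Q
def to(P):
    o,Q=st();s=(np.array(P)-o['position'])@Q/.04
    print('tool units',s.round(3),'per10',(s/10).round(3),'per5',(s/5).round(3))
E
python3 -c "
from h import *
to((.5487,-.0615,.303))"
```

```text
t0.10 p [ 0.275  -0.561   0.3032] xang 26.11 tilt [-0.001  0.001 -1.   ] F [ 0.59 -0.25 -0.58] T [-0.03   0.064  0.035] g 0.997 q7 -0.09
tool units [11.641 -8.2    0.015] per10 [ 1.164e+00 -8.200e-01  1.000e-03] per5 [ 2.328 -1.64   0.003]
```

```bash
python3 -m crank '0.4 -0.28 0 0 0 0 60;0.75 -0.53 0 0 0 0 60;0.75 -0.53 0 0 0 0 60;0.75 -0.53 0 0 0 0 60;0.75 -0.53 0 0 0 0 60;0.75 -0.53 0 0 0 0 60;0.75 -0.53 0 0 0 0 60;0.75 -0.53 0 0 0 0 60;0.75 -0.53 0 0 0 0 60;0.75 -0.53 0 0 0 0 60' 30; python3 -c "
from h import *
to((.5487,-.0615,.303))"
```

```text
clock: 1.1
position: [0.4441, -0.2464, 0.2986]
ee_rot: [0.975, 0.221, -0.003, -0.003]
ft_force: [0.7, -1.6, -0.6]
grip_width: 0.705
t1.10 p [ 0.4441 -0.2464  0.2986] xang 25.51 tilt [-0.008  0.004 -1.   ] F [ 0.73 -1.55 -0.64] T [-0.011 -0.067 -0.038] g 0.705 q7 -0.73
tool units [ 4.35  -3.047 -0.11 ] per10 [ 0.435 -0.305 -0.011] per5 [ 0.87  -0.609 -0.022]
```

```bash
python3 -m crank '0.8 -0.56 0 0 0 0 60;0.8 -0.56 0 0 0 0 60;0.8 -0.56 0 0 0 0 60;0.8 -0.56 0 0 0 0 60;0.8 -0.56 0 0 0 0 60;0.35 -0.25 -0.1 0 0 0 60;0 0 0 0 0 -0.8 60;0 0 0 0 0 -0.8 60;0 0 0 0 0 -0.8 60;0 0 0 0 0 -0.8 60'; python3 -c "
from h import *
to((.5487,-.0615,.182))"
```

```text
clock: 2.1
position: [0.552, -0.045, 0.2996]
ee_rot: [0.897, 0.442, -0.004, -0.006]
ft_force: [0.5, -0.9, 0.0]
grip_width: 0.705
t2.10 p [ 0.552  -0.045   0.2996] xang 52.51 tilt [-0.013  0.008 -1.   ] F [ 0.52 -0.93  0.05] T [-0.006 -0.007  0.005] g 0.705 q7 -0.74
tool units [-0.372  0.23   2.937] per10 [-0.037  0.023  0.294] per5 [-0.074  0.046  0.587]
```

```bash
python3 -m crank '-0.2 0.12 0 -0.1 0 0.2 60;-0.17 0.11 0.3 0 0 0 60;0 0 0.4 0 0 0 60;0 0 0.4 0 0 0 60;0 0 0.4 0 0 0 60;0 0 0.4 0 0 0 60;0 0 0.3 0 0 0 60;0 0 0.1 0 0 0 60;0 0 0 0 0 0 60;0 0 0 0 0 0 60'; python3 -c "
from h import *
to((.5487,-.0615,.182))
p,d=camera('top');q,d=camera('side')
cv2.imwrite('pics/a.png',np.hstack([cv2.resize(p[140:260,240:360],(400,400)),cv2.resize(q[140:290,190:340],(400,400))])[:,:,::-1])"
```

```text
clock: 3.1
position: [0.5468, -0.0706, 0.1981]
ee_rot: [0.909, 0.416, -0.003, 0.001]
ft_force: [0.5, -0.2, 0.5]
grip_width: 0.701
t3.10 p [ 0.5468 -0.0706  0.1981] xang 49.19 tilt [-0.005 -0.004 -1.   ] F [ 0.46 -0.2   0.47] T [ 0.001  0.017 -0.008] g 0.701 q7 -0.79
tool units [ 0.205 -0.111  0.401] per10 [ 0.021 -0.011  0.04 ] per5 [ 0.041 -0.022  0.08 ]
```

View pics/a.png

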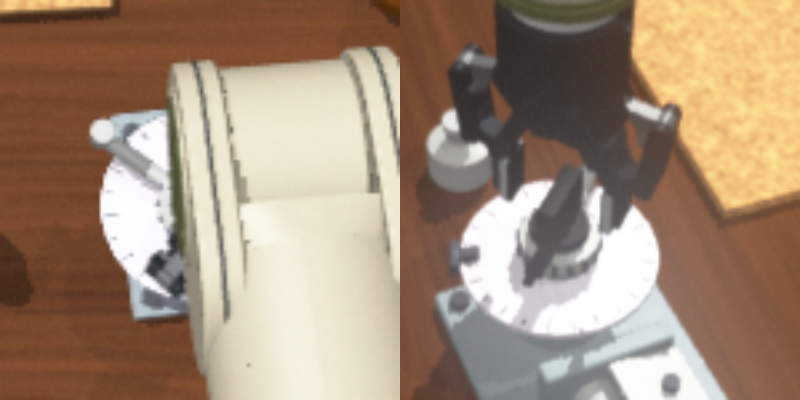

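The side view (right half) shows the open fingers on both sides of the grip bar. The top view is blocked by the arm. Next I correct the offset and go down.

```bash
python3 -m crank '0.1 -0.05 0.1 0 0 -0.1 60;0.08 -0.05 0.1 0 0 -0.1 60;0 0 0.1 0 0 0 60;0 0 0.05 0 0 0 60;0 0 0 0 0 0 60;0 0 0 0 0 0 60;0 0 0 0 0 0 60;0 0 0 0 0 0 60;0 0 0 0 0 0 60;0 0 0 0 0 0 60'; python3 -c "
from h import *
to((.5487,-.0615,.181))"
```

```text
clock: 4.2
position: [0.5495, -0.0615, 0.1847]
ee_rot: [0.903, 0.43, -0.002, 0.002]
ft_force: [0.4, -0.4, 0.7]
grip_width: 0.706
t4.20 p [ 0.5495 -0.0615  0.1847] xang 50.96 tilt [-0.002 -0.004 -1.   ] F [ 0.39 -0.38  0.69] T [-0.036  0.009  0.036] g 0.706 q7 -0.79
tool units [-0.012 -0.017  0.093] per10 [-0.001 -0.002  0.009] per5 [-0.002 -0.003  0.019]
```

Well placed. Close gently.

```bash
python3 -m crank '0 0 0.08 0 0 0 40;0 0 0 0 0 0 25;0 0 0 0 0 0 10;0 0 0 0 0 0 5;0 0 0 0 0 0 5;0 0 0 0 0 0 5;0 0 0 0 0 0 5;0 0 0 0 0 0 5;0 0 0 0 0 0 5;0 0 0 0 0 0 5' 40; python3 -c "
from h import *
to((.5487,-.0615,.181))"
```

```text
clock: 5.2
position: [0.549, -0.0612, 0.1814]
ee_rot: [0.903, 0.43, -0.002, 0.001]
ft_force: [-0.8, 0.3, 1.3]
grip_width: 0.156
t5.20 p [ 0.549  -0.0612  0.1814] xang 50.99 tilt [-0.003 -0.004 -1.   ] F [-0.85  0.29  1.31] T [0.065 0.176 0.063] g 0.156 q7 -0.79
tool units [-0.01  0.    0.01] per10 [-0.001  0.     0.001] per5 [-0.002  0.     0.002]
```

```bash
python3 -m crank '0 0 0 0 0 0.5 5;0 0 0 0 0 0.8 5;0 0 0 0 0 0.8 5;0 0 0 0 0 0.8 5;0 0 0 0 0 0.8 5;0 0 0 0 0 0.8 5;0 0 0 0 0 0.8 5;0 0 0 0 0 0.5 5;0 0 0 0 0 0.3 5;0 0 0 0 0 0 5'; python3 -c "
from h import *
to((.5487,-.0615,.181))"
```

```text
clock: 6.2
position: [0.5488, -0.0608, 0.1814]
ee_rot: [1.0, 0.002, -0.002, 0.002]
ft_force: [-1.5, -0.5, 1.1]
grip_width: 0.159
t6.20 p [ 0.5488 -0.0608  0.1814] xang 0.21 tilt [-0.004 -0.004 -1.   ] F [-1.54 -0.52  1.05] T [ 0.136  0.215 -0.048] g 0.159 q7 -1.64
tool units [-0.002  0.017  0.01 ] per10 [-0.     0.002  0.001] per5 [-0.     0.003  0.002]
```

```bash
python3 -m crank '0 0 0 0 0 0.3 5;0 0 0 0 0 0.4 5;0 0 0 0 0 0.3 5;0 0 0 0 0 0.15 5;0 0 0 0 0 0 5;0 0 0 0 0 0 5;0 0 0 0 0 0 5;0 0 0 0 0 0 5;0 0 0 0 0 0 5;0 0 0 0 0 0 5'; python3 -c "
from h import *
to((.5487,-.0615,.181))
for n in('top','side'):
    p,d=camera(n);p=p[:,:,::-1];cv2.imwrite('pics/b_%s.png'%n,p)
q=cv2.imread('pics/b_side.png');print(dialfit('side',q,(.5487,-.063)))
c=dialfit('side',q,(.5487,-.063))[0]
cv2.imwrite('pics/b.png',np.hstack([rect('side',q,.081,c,.08,400),rect('side',q,.102,c,.08,400)]))"
```

```text
clock: 7.2
position: [0.5488, -0.0607, 0.1814]
ee_rot: [0.997, -0.076, -0.002, 0.002]
ft_force: [-0.9, 0.7, 0.5]
grip_width: 0.158
t7.20 p [ 0.5488 -0.0607  0.1814] xang -8.75 tilt [-0.004 -0.003 -1.   ] F [-0.92  0.72  0.54] T [ 0.157  0.258 -0.089] g 0.158 q7 -1.79
tool units [0.001 0.02  0.01 ] per10 [0.    0.002 0.001] per5 [0.    0.004 0.002]
(array([ 0.54876185, -0.06323586]), 174, np.float64(0.00024781382736659835))
```

View pics/b.png

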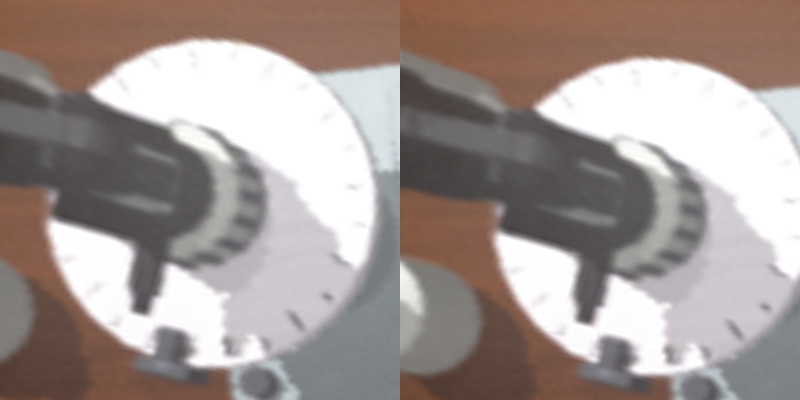

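View pics/b_top.png

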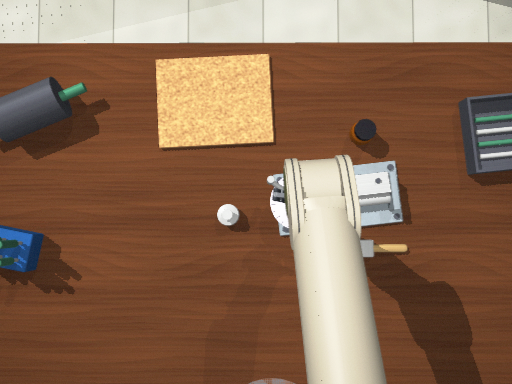

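Run:
```python
from h import *
ims=[]
for f in('side0','top0'):
    n=f[:-1];p=cv2.imread(f'pics/{f}.png');c=dialfit(n,p,(.5487,-.0615))[0]
    m=(c[0]-.06,c[1]+.008)
    im=rect(n,p,.081,m,.02,400)   # 0.1mm/px
    for a in range(162,177,2):
        e=[(int((m[1]+.02-(c[1]+r*np.sin(np.radians(a))))*1e4),int((m[0]+.02-(c[0]+r*np.cos(np.radians(a))))*1e4)) for r in(.05,.07)]
        cv2.line(im,*e,(0,0,255) if a==170 else (0,200,0),1)
    ims.append(im)
cv2.imwrite('pics/clip.png',np.hstack(ims))
```

```text
(no output)
```

View pics/clip.png

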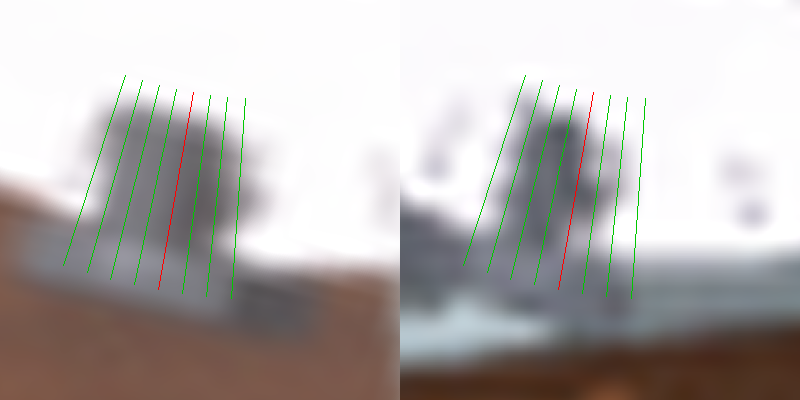

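Run:
```python
from h import *
ims=[]
for f in('side0','top0'):
    n=f[:-1];p=cv2.imread(f'pics/{f}.png');c=dialfit(n,p,(.5487,-.0615))[0]
    m=(c[0]-.06,c[1]+.01)
    pc=proj(n,[[*m,.08]])[0].astype(int);u0,v0=pc-16
    S=12
    g=p[v0:v0+32,u0:u0+32].astype(float);g=np.clip((g-50)*1.6,0,255).astype(np.uint8)
    im=cv2.resize(g,(32*S,32*S),interpolation=0)
    def box(a,col):
        a=np.radians(a);r=np.array([np.cos(a),np.sin(a)]);t=np.array([-r[1],r[0]])
        for z in(.081,.076):
            q=[[*(c+r*x+t*y),z] for x,y in((.052,-.004),(.07,-.004),(.07,.004),(.052,.004))]
            q=((proj(n,q)-[u0,v0]+.5)*S).astype(int)
            cv2.polylines(im,[q],True,col if z>.08 else (200,100,0),1)
    box(167,(0,0,255))
    ims.append(im)
cv2.imwrite('pics/clip2.png',np.hstack(ims))
```

```text
(no output)
```

View pics/clip2.png

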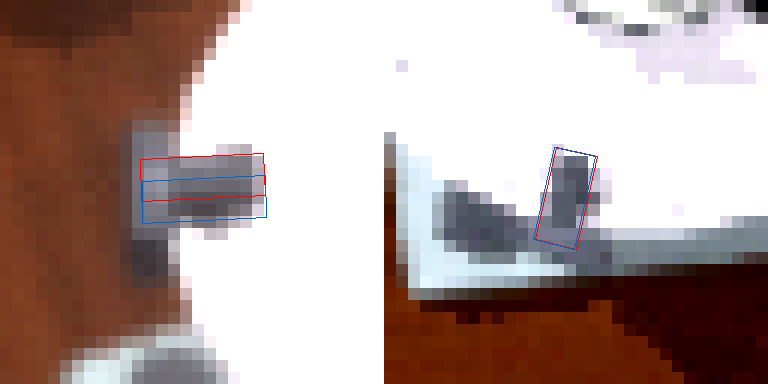

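```bash
cat >> h.py <<'E'
def overlay(n,p,c,ang,mark,S=8,N=48):
    m=(c[0]-.05,c[1]+.01);pc=proj(n,[[*m,.09]])[0].astype(int);u0,v0=pc-N//2
    g=np.clip((p[v0:v0+N,u0:u0+N].astype(float)-30)*1.5,0,255).astype(np.uint8)
    im=cv2.resize(g,(N*S,N*S),interpolation=0)
    def poly(a,pts,z,col):
        a=np.radians(a);r=np.array([np.cos(a),np.sin(a)]);t=np.array([-r[1],r[0]])
        q=((proj(n,[[*(c+r*x+t*y),z] for x,y in pts])-[u0,v0]+.5)*S).astype(int)
        cv2.polylines(im,[q],True,col,1)
    b=[(.052,-.004),(.07,-.004),(.07,.004),(.052,.004)]
    poly(mark,b,.081,(0,0,255));poly(mark,b,.076,(200,100,0))
    b=[(.022,-.0055),(.05,-.003),(.05,.003),(.022,.0055)]
    poly(ang,b,.102,(0,255,0));poly(ang,b,.098,(255,255,0))
    return im
E
python3 - <<'E'
from h import *
p=cv2.imread('pics/b_side.png');c=dialfit('side',p,(.5487,-.0615))[0]
p0=cv2.imread('pics/top0.png');c0=dialfit('top',p0,(.5487,-.0615))[0]
cv2.imwrite('pics/ov.png',np.hstack([overlay('side',p,c,171.25,167.3),overlay('top',p0,c0,231,167.3)]))
E
```

```text
(no output)
```

View pics/ov.png

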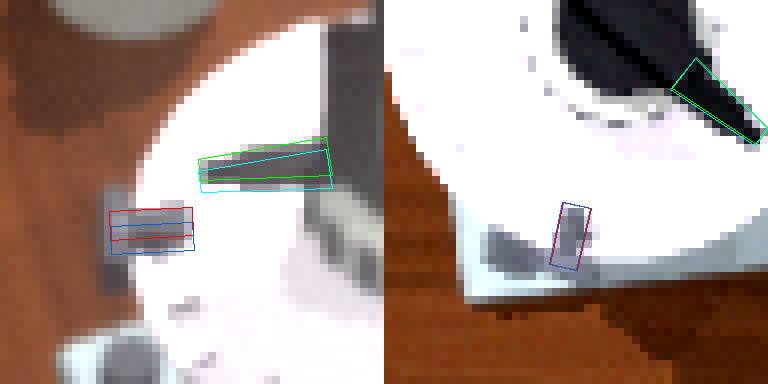

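```bash
python3 -m crank '0 0 0 0 0 0.2 5;0 0 0 0 0 0.2 5;0 0 0 0 0 0.1 5;0 0 0 0 0 0 5;0 0 0 0 0 0 5;0 0 0 0 0 0 5;0 0 0 0 0 0 5;0 0 0 0 0 0 5;0 0 0 0 0 0 5;0 0 0 0 0 0 5'; python3 -c "
from h import *
to((.5487,-.0615,.181))
p=camera('side')[0][:,:,::-1].copy();cv2.imwrite('pics/c_side.png',p);c=dialfit('side',p,(.5487,-.0615))[0]
cv2.imwrite('pics/ov2.png',np.hstack([overlay('side',p,c,167.3,167.3),overlay('side',p,c,169,167.3)]))"
```

```text
clock: 8.3
position: [0.5488, -0.0607, 0.1814]
ee_rot: [0.993, -0.114, -0.002, 0.002]
ft_force: [-0.9, 0.1, 2.1]
grip_width: 0.162
t8.30 p [ 0.5488 -0.0607  0.1814] xang -13.09 tilt [-0.004 -0.003 -1.   ] F [-0.88  0.12  2.08] T [0.212 0.238 0.047] g 0.162 q7 -1.87
tool units [0.003 0.02  0.01 ] per10 [0.    0.002 0.001] per5 [0.001 0.004 0.002]
```

View pics/ov2.png

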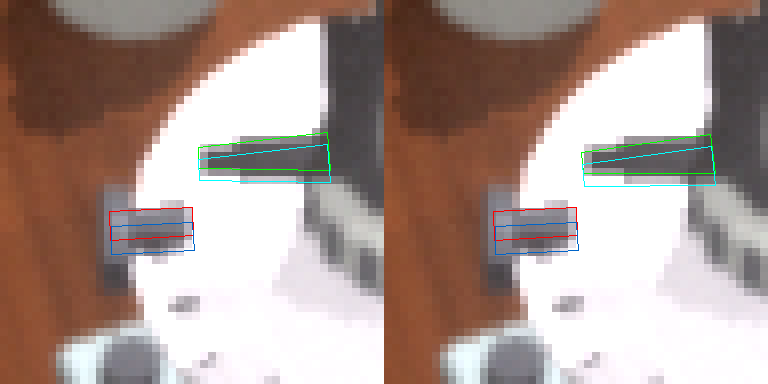

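```bash
python3 -m crank '0 0 0 0 0 0 45;0 0 0 0 0 0 45;0 0 0 0 0 0 45;0 0 0 0 0 0 45;0 0 -0.2 0 0 0 45;0 0 -0.4 0 0 0 45;0 0 -0.4 0 0 0 45;0 0 -0.4 0 0 0 45;0 0 -0.4 0 0 0 45;0 0 -0.3 0 0 0 45'
python3 - <<'E'
from h import *
p0=cv2.imread('pics/top0.png');c0=dialfit('top',p0,(.5487,-.0615))[0]
im=rect('top',p0,.129,c0,.1,500)
for a in range(48,66,4):
    e=(int(250-80/.4*np.sin(np.radians(a))),int(250-80/.4*np.cos(np.radians(a))));cv2.circle(im,e,2,(0,0,255),-1)
p=camera('side')[0][:,:,::-1].copy();cv2.imwrite('pics/d_side.png',p);c=dialfit('side',p,(.5487,-.0615))[0]
o=overlay('side',p,c,167.3,167.3)
cv2.imwrite('pics/hd.png',np.hstack([im[:300,:300],o[:300]]))
to((.5487,-.0615,.26))
E
```

```text
clock: 9.35
position: [0.5487, -0.0605, 0.2694]
ee_rot: [0.994, -0.114, -0.003, 0.002]
ft_force: [0.0, 0.1, -0.3]
grip_width: 0.523
t9.40 p [ 0.5494 -0.0604  0.2714] xang -13.06 tilt [-0.003 -0.003 -1.   ] F [0.06 0.46 2.17] T [-0.011 -0.051 -0.045] g 0.529 q7 -1.84
tool units [-0.011  0.029  0.285] per10 [-0.001  0.003  0.029] per5 [-0.002  0.006  0.057]
```

View pics/hd.png

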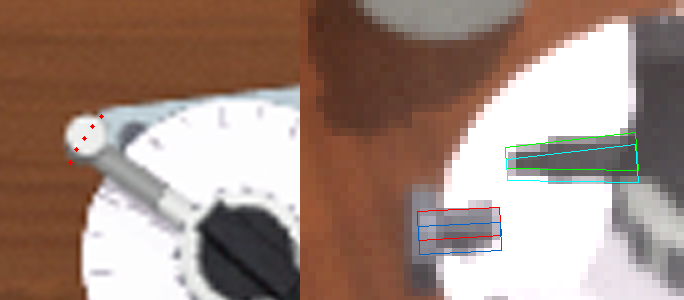

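```bash
python3 -m crank '0 0 0 0 0 -0.5 55;0 0 0 0 0 -1 55;0 0 0 0 0 -1 55;0 0 0 0 0 -1 55;0 0 0 0 0 -1 55;0 0 0 0 0 -1 55;0 0 0 0 0 -1 55;0 0 0 0 0 -0.8 55;0 0 0 0 0 -0.5 55;0 0 0 0 0 0 55'; python3 -c "
from h import *
to((.5935,.0053,.26))"
```

```text
clock: 10.4
position: [0.549, -0.0604, 0.271]
ee_rot: [0.899, 0.438, -0.002, 0.001]
ft_force: [-0.7, 0.3, 0.3]
grip_width: 0.643
t10.40 p [ 0.549  -0.0604  0.271 ] xang 51.91 tilt [-0.003 -0.004 -1.   ] F [-0.66  0.3   0.27] T [ 0.006 -0.012  0.   ] g 0.643 q7 -0.73
tool units [ 1.98  -0.137  0.266] per10 [ 0.198 -0.014  0.027] per5 [ 0.396 -0.027  0.053]
```

```bash
python3 -m crank '0.2 -0.02 0 0 0 -0.25 55;0.4 -0.03 0 0 0 -0.25 55;0.4 -0.05 0.1 0 0 0 55;0.4 -0.05 0.1 0 0 0 55;0.35 -0.05 0.1 0 0 0 55;0.2 0 0.2 0 0 0 55;0.05 0 0.3 0 0 0 55;0 0 0.3 0 0 0 55;0 0 0.1 0 0 0 55;0 0 0 0 0 0 55'; python3 -c "
from h import *
to((.5935,.0053,.176))
q=camera('side')[0]
cv2.imwrite('pics/e.png',cv2.resize(q[120:290,180:350],(500,500))[:,:,::-1])"
```

```text
clock: 11.4
position: [0.5911, 0.0173, 0.2176]
ee_rot: [0.882, 0.471, -0.003, 0.0]
ft_force: [1.5, -0.4, -0.1]
grip_width: 0.642
t11.40 p [0.5911 0.0173 0.2176] xang 56.19 tilt [-0.005 -0.002 -1.   ] F [ 1.48 -0.39 -0.12] T [ 0.019 -0.059 -0.028] g 0.642 q7 -0.84
tool units [-0.211  0.218  1.04 ] per10 [-0.021  0.022  0.104] per5 [-0.042  0.044  0.208]
```

View pics/e.png

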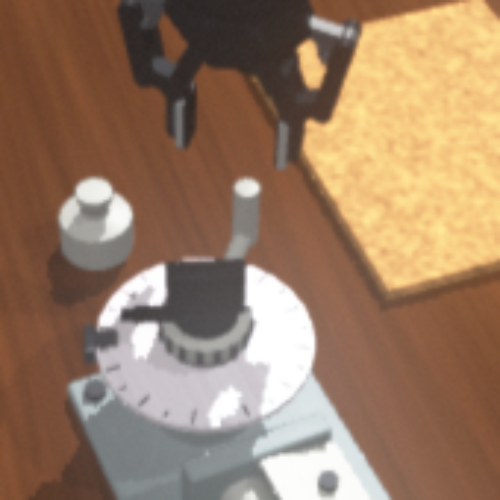

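```bash
python3 -m crank '-0.1 0.1 0 0 0 0 55;-0.1 0.1 0 0 0 0 55;0 0 0 0 0 0 55;0 0 0.2 0 0 0 55;0 0 0.25 0 0 0 55;0 0 0.25 0 0 0 55;0 0 0.15 0 0 0 55;0 0 0 0 0 0 55;0 0 0 0 0 0 55;0 0 0 0 0 0 55'; python3 -c "
from h import *
to((.5935,.0053,.176))
q=camera('side')[0]
cv2.imwrite('pics/f.png',cv2.resize(q[120:290,180:350],(500,500))[:,:,::-1])"
```

```text
clock: 12.45
position: [0.5935, 0.0035, 0.1816]
ee_rot: [0.883, 0.47, -0.002, 0.001]
ft_force: [0.8, -0.9, -0.2]
grip_width: 0.644
t12.45 p [0.5935 0.0035 0.1816] xang 56.06 tilt [-0.003 -0.003 -1.   ] F [ 0.78 -0.86 -0.18] T [ 0.039 -0.015  0.01 ] g 0.644 q7 -0.83
tool units [ 0.038 -0.025  0.139] per10 [ 0.004 -0.002  0.014] per5 [ 0.008 -0.005  0.028]
```

View pics/f.png

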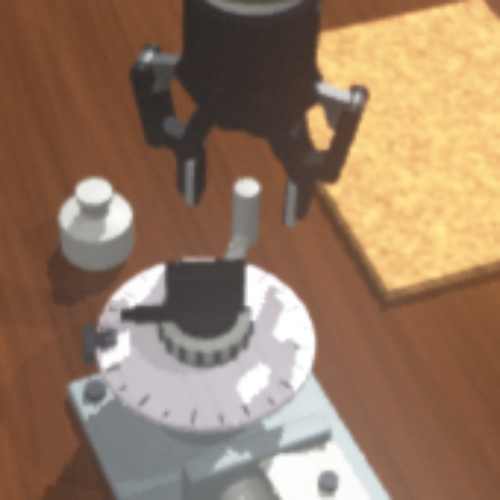

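```bash
python3 -m crank '0.03 -0.02 0.1 0 0 0 55;0 0 0.04 0 0 0 35;0 0 0 0 0 0 25;0 0 0 0 0 0 15;0 0 0 0 0 0 8;0 0 0 0 0 0 8;0 0 0 0 0 0 8;0 0 0 0 0 0 8;0 0 0 0 0 0 8;0 0 0 0 0 0 8' 25; python3 -c "
from h import *
to((.5935,.0053,.176))"
```

```text
clock: 13.5
position: [0.594, 0.0052, 0.1766]
ee_rot: [0.883, 0.47, -0.001, 0.001]
ft_force: [-0.3, 0.6, -0.1]
grip_width: 0.187
t13.50 p [0.594  0.0052 0.1766] xang 56.06 tilt [-0.001 -0.003 -1.   ] F [-0.25  0.59 -0.05] T [ 0.066 -0.015  0.04 ] g 0.187 q7 -0.84
tool units [-0.005 -0.012  0.016] per10 [-0.001 -0.001  0.002] per5 [-0.001 -0.002  0.003]
```

```bash
python3 -m crank '0 0.07 0 0 0 0.25 8;0 0.12 0 0 0 0.43 8;-0.01 0.14 0 0 0 0.5 8;-0.01 0.14 0 0 0 0.5 8;0 0.09 0 0 0 0.32 8;0 0.04 0 0 0 0.14 8;0 0 0 0 0 0 8;0 0 0 0 0 0 8;0 0 0 0 0 0 8;0 0 0 0 0 0 8'
cat >> h.py <<'E'
C0=np.array([.5488,-.061])
def arc():
    o,Q=st();v=o['position'][:2]-C0;a=np.arctan2(v[1],v[0]);t=np.array([np.sin(a),-np.cos(a)])
    x=np.degrees(np.arctan2(Q[1,0],Q[0,0]))
    print('r %.1fmm handle ang %.2f  xang-ang %.2f  reaction along arc %.2f radial %.2f'%(np.hypot(*v)*1e3,np.degrees(a),x-np.degrees(a),-o['ft_force'][:2]@t,o['ft_force'][:2]@v/np.hypot(*v)))
E
python3 -c "
from h import *
arc()"
```

```text
clock: 14.5
position: [0.6119, -0.0115, 0.1766]
ee_rot: [0.944, 0.33, -0.001, 0.001]
ft_force: [-0.2, -0.7, -0.6]
grip_width: 0.189
t14.50 p [ 0.6119 -0.0115  0.1766] xang 38.49 tilt [-0.001 -0.004 -1.   ] F [-0.21 -0.75 -0.63] T [-0.094 -0.106  0.052] g 0.189 q7 -1.10
r 80.2mm handle ang 38.14  xang-ang 0.35  reaction along arc -0.46 radial -0.62
```

```bash
python3 -m crank '0 0.03 0 0 0 0.1 8;0 0.04 0 0 0 0.14 8;0 0.04 0 0 0 0.14 8;0 0.04 0 0 0 0.14 8;0 0.04 0 0 0 0.14 8;0 0.04 0 0 0 0.14 8;0 0.04 0 0 0 0.14 8;0 0.03 0 0 0 0.1 8;0 0 0 0 0 0 8;0 0 0 0 0 0 8'; 
python3 -c "
from h import *
arc()"
```

```text
clock: 15.5
position: [0.6189, -0.0218, 0.1765]
ee_rot: [0.967, 0.254, -0.002, 0.001]
ft_force: [-1.5, 0.1, 0.5]
grip_width: 0.187
t15.50 p [ 0.6189 -0.0218  0.1765] xang 29.45 tilt [-0.002 -0.003 -1.   ] F [-1.49  0.14  0.49] T [0.115 0.058 0.095] g 0.187 q7 -1.23
r 80.3mm handle ang 29.23  xang-ang 0.22  reaction along arc 0.85 radial -1.23
```

```bash
python3 -m crank '0 0.03 0 0 0 0.1 8;0 0.04 0 0 0 0.14 8;0 0.04 0 0 0 0.14 8;0 0.04 0 0 0 0.14 8;0 0.04 0 0 0 0.14 8;0 0.04 0 0 0 0.14 8;0 0.04 0 0 0 0.14 8;0 0.04 0 0 0 0.14 8;0 0.03 0 0 0 0.1 8;0 0 0 0 0 0 8'; 
python3 -c "
from h import *
arc()"
```

```text
clock: 16.5
position: [0.6249, -0.035, 0.1764]
ee_rot: [0.986, 0.166, -0.002, 0.001]
ft_force: [-0.3, -0.4, 0.0]
grip_width: 0.189
t16.50 p [ 0.6249 -0.035   0.1764] xang 19.15 tilt [-0.003 -0.003 -1.   ] F [-0.35 -0.38  0.02] T [0.011 0.158 0.028] g 0.189 q7 -1.38
r 80.4mm handle ang 18.85  xang-ang 0.30  reaction along arc -0.25 radial -0.45
```

```bash
python3 -m crank '0 0.03 0 0 0 0.1 8;0 0.04 0 0 0 0.14 8;0 0.04 0 0 0 0.14 8;0 0.04 0 0 0 0.14 8;0 0.04 0 0 0 0.14 8;0 0.04 0 0 0 0.14 8;0 0.04 0 0 0 0.14 8;0 0.04 0 0 0 0.14 8;0 0.03 0 0 0 0.1 8;0 0 0 0 0 0 8'; 
python3 -c "
from h import *
arc()"
```

```text
clock: 17.5
position: [0.6277, -0.0451, 0.1761]
ee_rot: [0.997, 0.079, -0.003, -0.001]
ft_force: [-2.0, 1.2, 0.9]
grip_width: 0.191
t17.50 p [ 0.6277 -0.0451  0.1761] xang 9.11 tilt [-0.006  0.001 -1.   ] F [-2.02  1.17  0.95] T [0.147 0.418 0.327] g 0.191 q7 -1.52
r 80.5mm handle ang 11.41  xang-ang -2.30  reaction along arc 1.55 radial -1.75
```

```bash
python3 -m crank '0 0 0 0 0 0 8;0 0 0 0 0 0 8;0 0 0 0 0 0 8;0 0 0 0 0 0 8;0 0 0 0 0 0 8;0 0 0 0 0 0 8;0 0.03 0 0 0 0 8;0 0.03 0 0 0 0 8;0 0.03 0 0 0 0 8;0 0.03 0 0 0 0 8'; 
python3 -c "
from h import *
arc()"
```

```text
clock: 18.5
position: [0.628, -0.0461, 0.176]
ee_rot: [0.997, 0.081, -0.003, -0.003]
ft_force: [-4.1, 6.3, 1.4]
grip_width: 0.186
t18.50 p [ 0.628  -0.0461  0.176 ] xang 9.32 tilt [-0.007  0.006 -1.   ] F [-4.07  6.28  1.4 ] T [1.098 0.691 0.23 ] g 0.186 q7 -1.51
r 80.5mm handle ang 10.68  xang-ang -1.37  reaction along arc 6.93 radial -2.83
```

```bash
python3 -m crank '0 0.03 0 0 0 0 8;0 0.04 0 0 0 0 8;0 0.04 0 0 0 0 8;0 0.05 0 0 0 0 8;0 0.05 0 0 0 0 8;0 0.05 0 0 0 0 8;0 0.05 0 0 0 0 8;0 0.05 0 0 0 0 8;0 0.05 0 0 0 0 8;0 0.05 0 0 0 0 8'; 
python3 -c "
from h import *
arc()"
```

```text
clock: 19.5
position: [0.6287, -0.0479, 0.1755]
ee_rot: [0.996, 0.088, -0.006, -0.014]
ft_force: [-4.4, 7.6, 2.7]
grip_width: 0.191
t19.50 p [ 0.6287 -0.0479  0.1755] xang 10.08 tilt [-0.015  0.026 -1.   ] F [-4.39  7.58  2.73] T [1.415 0.918 0.09 ] g 0.191 q7 -1.48
r 81.0mm handle ang 9.32  xang-ang 0.76  reaction along arc 8.19 radial -3.10
```

```bash
python3 -m crank '0 0.03 0 -0.1 0.03 0 8;0 0.03 0 -0.1 0.03 0 8;0 0.04 0 -0.1 0.02 0 8;0 0.05 0 -0.1 0 0 8;0 0.05 0 -0.1 0 0 8;0 0.05 0 -0.1 0 0 8;0 0.05 0 -0.1 0 0 8;0 0.05 0 -0.1 0 0 8;0 0.05 0 -0.1 0 0 8;0 0.05 0 -0.1 0 0 8'; 
python3 -c "
from h import *
arc()"
```

```text
clock: 20.5
position: [0.6274, -0.0406, 0.1751]
ee_rot: [0.995, 0.095, 0.001, 0.04]
ft_force: [-5.9, 9.3, 3.3]
grip_width: 0.188
t20.50 p [ 0.6274 -0.0406  0.1751] xang 10.91 tilt [ 0.009 -0.08  -0.997] F [-5.89  9.3   3.27] T [ 2.681  1.332 -0.063] g 0.188 q7 -1.57
r 81.2mm handle ang 14.58  xang-ang -3.67  reaction along arc 10.49 radial -3.35
```

```bash
python3 -m crank '0 0.05 0 0.05 0 0 8;0 0.06 0 0.05 0 0 8;-0.01 0.07 0 0.05 0 0 8;-0.01 0.07 0 0.05 0 0 8;-0.01 0.07 0 0 0 0 8;-0.01 0.07 0 0 0 0 8;0 0.07 0 0 0 0 8;0 0.07 0 0 0 0 8;0 0.07 0 0 0 0 8;0 0.07 0 0 0 0 8'
cat >> h.py <<'E'
def grasp():
    o=get_obs();Q=R.from_quat(o['ee_rot']).as_matrix();g=o['position']+.054*Q[:,2];v=g[:2]-C0
    print('grasp',g.round(4),'r %.1f ang %.2f'%(np.hypot(*v)*1e3,np.degrees(np.arctan2(v[1],v[0]))))
E
python3 -c "
from h import *
arc();grasp()"
```

```text
clock: 21.5
position: [0.6284, -0.045, 0.1754]
ee_rot: [0.995, 0.101, -0.003, 0.011]
ft_force: [-4.5, 9.5, 2.3]
grip_width: 0.191
t21.50 p [ 0.6284 -0.045   0.1754] xang 11.64 tilt [-0.004 -0.022 -1.   ] F [-4.5   9.49  2.34] T [ 2.263  1.165 -0.201] g 0.191 q7 -1.50
r 81.2mm handle ang 11.38  xang-ang 0.27  reaction along arc 10.20 radial -2.54
grasp [ 0.6281 -0.0462  0.1214] r 80.7 ang 10.58
```

```bash
python3 -m crank '0 0.08 0 -0.03 0 0 8;0 0.09 0 -0.03 0 0 8;-0.01 0.09 0 -0.03 0 0 8;-0.01 0.1 0 -0.03 0 0 8;-0.01 0.1 0 -0.03 0 0 8;-0.01 0.1 0 -0.03 0 0 8;0 0.1 0 -0.03 0 0 8;0 0.1 0 -0.03 0 0 8;0 0.1 0 -0.03 0 0 8;0 0.1 0 -0.03 0 0 8'; 
python3 -c "
from h import *
arc();grasp()"
```

```text
clock: 22.5
position: [0.6299, -0.0476, 0.1746]
ee_rot: [0.994, 0.113, -0.006, 0.008]
ft_force: [-6.4, 12.0, 4.2]
grip_width: 0.186
t22.50 p [ 0.6299 -0.0476  0.1746] xang 12.93 tilt [-0.01  -0.018 -1.   ] F [-6.37 12.01  4.24] T [ 2.713  1.28  -0.12 ] g 0.186 q7 -1.47
r 82.2mm handle ang 9.38  xang-ang 3.55  reaction along arc 12.89 radial -4.33
grasp [ 0.6293 -0.0486  0.1207] r 81.5 ang 8.77
```

```bash
python3 -m crank '-0.03 0.1 -0.02 -0.03 0 0.1 8;-0.03 0.11 -0.02 -0.03 0 0.15 8;-0.03 0.11 -0.02 -0.03 0 0.15 8;-0.03 0.11 -0.02 -0.03 0 0.15 8;-0.03 0.11 -0.02 -0.03 0 0.15 8;-0.03 0.11 -0.02 -0.03 0 0.15 8;-0.03 0.11 0 -0.03 0 0.1 8;-0.03 0.11 0 -0.03 0 0.1 8;-0.02 0.11 0 -0.03 0 0.1 8;-0.02 0.11 0 -0.03 0 0.1 8'; 
python3 -c "
from h import *
arc();grasp()"
```

```text
clock: 23.5
position: [0.6283, -0.0557, 0.178]
ee_rot: [0.999, 0.037, 0.001, 0.007]
ft_force: [1.4, 11.5, -2.0]
grip_width: 0.186
t23.50 p [ 0.6283 -0.0557  0.178 ] xang 4.22 tilt [ 0.002 -0.014 -1.   ] F [ 1.35 11.45 -2.05] T [ 2.777 -0.128  0.231] g 0.186 q7 -1.60
r 79.7mm handle ang 3.79  xang-ang 0.43  reaction along arc 11.34 radial 2.11
grasp [ 0.6284 -0.0565  0.124 ] r 79.7 ang 3.26
```

```bash
python3 -m crank '0 0.08 0 -0.02 0 0 8;0 0.08 0 -0.02 0 0 8;0 0.08 0 -0.02 0 0 8;0 0.08 0 -0.02 0 0 8;0 0.08 0 -0.02 0 0 8;0 0.08 0 -0.02 0 0 8;0 0.09 0 -0.02 0 0 8;0 0.1 0 -0.02 0 0 8;0 0.11 0 -0.02 0 0 8;0 0.12 0 -0.02 0 0 8'; 
python3 -c "
from h import *
arc();grasp()
camera('side');arc()
camera('side');arc()
grasp()"
```

```text
clock: 24.5
position: [0.6298, -0.0573, 0.1758]
ee_rot: [0.999, 0.05, -0.002, -0.0]
ft_force: [-5.2, 14.9, 2.3]
grip_width: 0.19
t24.50 p [ 0.6298 -0.0573  0.1758] xang 5.76 tilt [-0.004  0.001 -1.   ] F [-5.25 14.93  2.33] T [ 3.275  1.131 -0.128] g 0.190 q7 -1.56
r 81.1mm handle ang 2.65  xang-ang 3.11  reaction along arc 15.16 radial -4.55
grasp [ 0.6296 -0.0572  0.1218] r 80.9 ang 2.68
t24.55 p [ 0.6298 -0.0574  0.1757] xang 5.76 tilt [-0.004  0.001 -1.   ] F [-5.26 14.75  2.47] T [ 3.223  1.034 -0.11 ] g 0.183 q7 -1.56
r 81.1mm handle ang 2.56  xang-ang 3.21  reaction along arc 14.97 radial -4.60
t24.60 p [ 0.6298 -0.0573  0.1758] xang 5.75 tilt [-0.004  0.001 -1.   ] F [-5.15 14.19  2.79] T [ 3.126  1.082 -0.02 ] g 0.184 q7 -1.56
r 81.1mm handle ang 2.60  xang-ang 3.16  reaction along arc 14.41 radial -4.50
grasp [ 0.6296 -0.0573  0.1218] r 80.9 ang 2.63
```

```bash
python3 -m crank '0 0 0 0 0 0 8;0 0 0 0 0 0 8;0 0 0 0 0 0 45;0 0 0 0 0 0 45;0 0 0 0 0 0 45;0 0 0 0 0 0 45;0 0 -0.2 0 0 0 45;0 0 -0.4 0 0 0 45;0 0 -0.5 0 0 0 45;0 0 -0.5 0 0 0 45'; 
python3 -c "
from h import *
arc()
p=camera('side')[0][:,:,::-1].copy();cv2.imwrite('pics/g.png',cv2.resize(p[100:290,160:350],(500,500)))"
```

```text
clock: 25.6
position: [0.6297, -0.0591, 0.2423]
ee_rot: [0.999, 0.049, -0.003, -0.0]
ft_force: [1.3, -0.6, 0.2]
grip_width: 0.525
t25.60 p [ 0.6297 -0.0591  0.2423] xang 5.60 tilt [-0.005 -0.    -1.   ] F [ 1.3  -0.55  0.16] T [ 0.057 -0.048 -0.004] g 0.525 q7 -1.54
r 81.0mm handle ang 1.37  xang-ang 4.23  reaction along arc -0.58 radial 1.28
```

View pics/g.png

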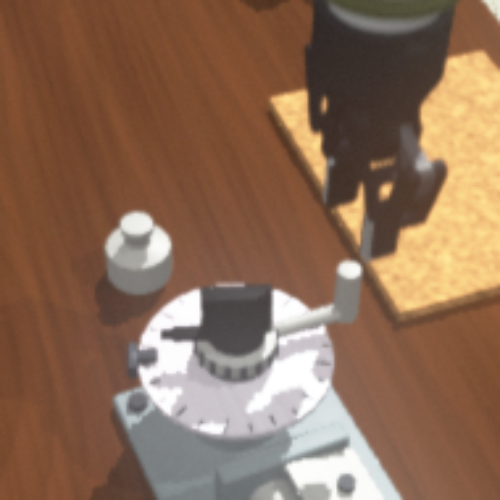

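```bash
python3 -m crank '0 0 -0.7 0 0 0 45;0 0 -0.7 0 0 0 45;-0.1 0.3 -0.3 0 0 0 45;-0.2 0.6 0 0 0 0 45;-0.2 0.7 0 0 0 0 45;-0.2 0.8 0 0 0 0 45;-0.2 0.8 0 0 0 0 45;-0.2 0.8 0 0 0 0 45;-0.2 0.8 0 0 0 0 45;-0.1 0.4 0 0 0 0 45' >/dev/null; python3 -m crank '0 0.6 0 0 0 0 45;0 0.6 0 0 0 0 45;0 0.3 0 0 0 0 45;0 0 0 0 0 0 45;0 0 0 0 0 0 45;0 0 0 0 0 0 45;0 0 0 0 0 0 45;0 0 0 0 0 0 45;0 0 0 0 0 0 45;0 0 0 0 0 0 45'
python3 - <<'E'
from h import *
ims=[]
for n in('top','side'):
    p=camera(n)[0][:,:,::-1].copy();cv2.imwrite(f'pics/end_{n}.png',p);c=dialfit(n,p,(.5487,-.0615))[0];print(n,c)
    ims.append(overlay(n,p,c,167.3,167.3))
cv2.imwrite('pics/ov3.png',np.hstack(ims))
E
```

```text
clock: 27.65
position: [0.5986, -0.341, 0.3276]
ee_rot: [0.999, 0.052, 0.005, 0.001]
ft_force: [-0.8, -0.7, -0.3]
grip_width: 0.524
top [ 0.54871352 -0.05996029]
side [ 0.5485135  -0.06322771]
```

View pics/ov3.png

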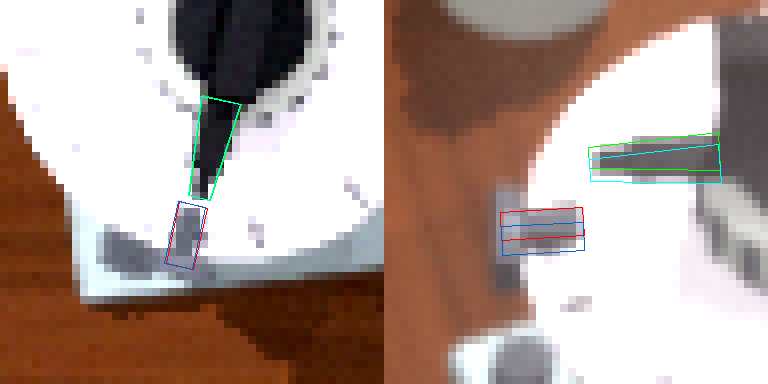

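View pics/end_top.png

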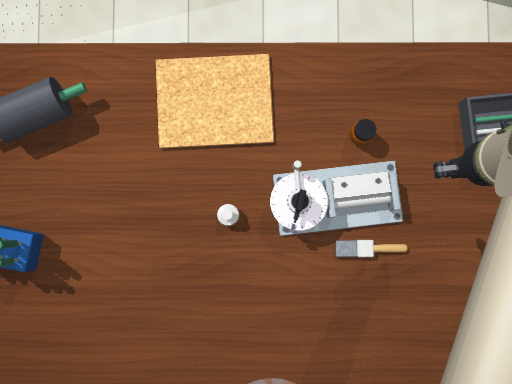

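Run:
```python
from h import *
p=cv2.imread('pics/end_top.png');c=dialfit('top',p,(.5487,-.06))[0]
im=rect('top',p,.129,c,.1,500)
for a in(-3,2.6,11): cv2.circle(im,(int(250-200*np.sin(np.radians(a))),int(250-200*np.cos(np.radians(a)))),2,(0,0,255),-1)
cv2.imwrite('pics/h2.png',im[:300])
```

```text
(no output)
```

View pics/h2.png

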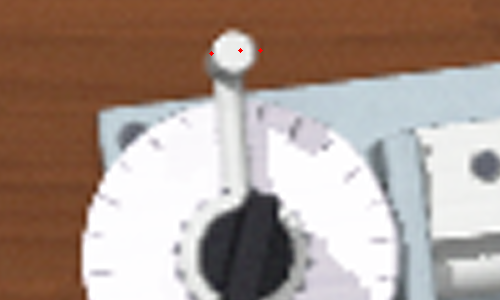

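```bash
python3 -c "
from workcell import *
print(hand_in())"
```

```text
the job is handed in; nothing more can be done
None
```

The knob's pointer now stands over the index clip and the lock ring is tight. I handed in at about 28 s with the gripper clear of everything.

- **Knob:** I turned it about 64° clockwise, to about 167° in the world frame. With the arm clear after tightening, an outline drawn at 167.3° fits both the pointer and the clip in both cameras. I put the reading error at about 1°.
- **Lock ring:** I pinched the handle and swung it clockwise. It ran free for about 0.8 rad (45°), then bore on the washer. I tightened until the force along the arc, with the handle held still, read 14.4 to 15.2 N. That was about 11 mm of handle travel past bearing, so it agrees with the force and lies inside the 12 to 16 N window.
- **Surroundings:** the jar, brush and weight look unmoved in the last top picture.

Two readings did not fully agree:
- One push reading, near the end, showed only 11.3 N while the handle was still moving. The readings with the handle still, just after, settled it.
- The last picture puts the handle at about 5°, while the arm's own position put it at 2.6°. Taking the picture's figure, the handle is still about 8 mm past bearing, so the ring is tight without overtightening.

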